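# Brake lever check on the tile saw's push handle

## Robot

A 6-joint arm with a two-finger parallel gripper is mounted at the origin on the work surface. World frame = base frame: x ahead of the robot, y to its left, z up, the work surface at z = 0. Lengths are in m, angles in rad, forces in N, time in s.
With the tool pointing down it reaches from about 0.3 to 0.775 m from the base axis. Payload 14.6 kg.
Tool frame: the origin (TCP) lies on the centre line of the jaws, within the pads' length; the fingertips stand 17 mm ahead of it and the grasp point (between the pads) lies 2 mm behind it; z points along the fingers, x is the direction in which the jaws open and shut, and the axes are right-handed (so a half turn about z gives the same grasp; the last joint's range is limited). The gripper opens to 94 mm and grips with 3 to 60 N. Pads are 16 mm wide; open, the fingers measure 119 mm over their backs; the gripper's body (75 mm by 177 mm) begins 78 mm behind the grasp point.
Start: joints at [-1.344, 0.3, 1.521, -0, 1.321, -0.067], TCP at [0.159, -0.526, 0.222] pointing down, gripper open.
Joint ranges: [-3.03, 3.03], [-0.79, 2.21], [0.23, 2.52], [-1.04, 4.18], [0, 3.07], [-2.55, 2.55]. Speed limits (rad/s): [2.22, 2.22, 2.57, 3.14, 3.14, 3.14].

## Interface

Orientations are given as [roll, pitch, yaw] about the fixed x, y, z axes, in that order (R = Rz(yaw) Ry(pitch) Rx(roll)).
In Python, from station import ctrl gives the robot as it stands. The module is installed in compiled form; this text tells all that it offers.
- The arm moves only by the tool drive_tool, never from a script. Its argument "increments" is a list of rows, each a list of 3 entries, a list of its own where there are three numbers: the turn, a rotation vector about the tool's x, y, z in degrees, then the shift along the tool's x, y, z in mm, then the opening, from 0 (shut) to 1 (fully open). In form: [[[ax, ay, az], [dx, dy, dz], hand], ...]. A call has 1 to 20 rows; each row shifts and turns the commanded pose from where the row before left it, along the tool's axes as they then stand; what a row does not reach is not made up. A row lasts 1/8 s, in which the tool goes at most 62.5 mm and 10.7 degrees, less where a joint would pass 70% of its speed; a pose out of reach is approached as far as the arm can. A call with a gripper value outside its range is refused whole. The fingers move at their own pace and stop on an object; "squeeze" is the grip in N (left out, the last holds). Time passes only in rows, so rows that do not move let the fingers close. It gives the time, the measured TCP pose, the force and the opening at its end, in the units of the state.
- ctrl.get_obs(): the state, without advancing time (a new reading comes with each control period).
- ctrl.camera(name): name is "scene" or "top" or "wrist"; returns the picture (400x640x3 uint8, red, green, blue); there is no depth.
- ctrl.calibration(name): a dict with "fx", "fy", "cx", "cy" (pixels), "rvec" (rotation vector, rad) and "tvec" (3), from world to camera coordinates, as OpenCV has them. Camera axes: x right, y down, z forward; pixel columns grow to the right and rows downward; lengths in m; the calibration is good to about 2 mm. A picture is of the moment at which its call begins: read the wrist's pose just before it. calibration takes no time and is no camera call; for the wrist camera it gives the pose at the moment of the call.
- ctrl.hand_in(): hands the job in, once; it reports no verdict.
The state is a dict: "time_s": time; "qpos": joint angles; "joint_vel": joint speeds; "tau": joint torques, N m; "ee_pos": TCP position; "eef_rot": TCP orientation; "force": force on the tool from outside, world axes, zero at the start; "moment": the same for the moment, N m; "grip_width": finger opening in m.
Only numpy, scipy, OpenCV 4.12 (cv2) and the standard library are available. Lean on these libraries where they do the work, as an engineer would, in place of code of your own. Each camera call takes 0.05 s, during which the arm holds its last target.

## Task

Check the long brake lever on the saw stand's push handle: with the outside of the fingers press it in towards the bar until it is firmly on its stop, let it come all the way back out, then press it in to the stop a second time and finish there, still holding it in. Press gently, do not grip the lever and do not touch the bar. Leave the short lever and everything lying on the bench alone.

Things in the scene. Friction and masses are not known exactly. Their poses are not given: they have to be found in the camera images.
- handle: Fixed push handle of a saw stand: level dark steel bar, 28 mm diameter, 500 mm long, axis 150 mm above the bench, on 26 mm posts 235 mm either side of the middle, feet 80 x 60 x 10 mm. Origin on the bench below the bar's middle; y along the bar, z up, x square to the bar, away from the robot. Both levers are on its -x side.
- long_perch: Fixed clamp block (40 x 30 x 36 mm, fork reaching 54 mm to -x) that carries the LONG lever on the bar. Origin on the bar axis, axes parallel to the handle's (x from the lever side to the bar, y along the bar, z up). The lever's upright pivot lies at (-45, 0, 0) mm in this frame; the lever runs from there towards +y.
- long_lever (a joint): Long lever's angle q, rad: 0 = at rest; 0.28 = in against its firm stop. At q the blade points from the pivot along (-sin(0.30-q), cos(0.30-q)) in its perch's x, y. Pressing its outer (-x) face towards the bar raises q; at the stop it is about parallel to the bar, 25 mm clear of it. A spring returns it: 120 mm from the pivot it takes 3.3 N to start, 9 N at the stop, more nearer the pivot.
- long_blade (a point): Point on the long lever, in the middle of its blade's thickness and height, 120 mm from the pivot; moves with it. Aluminium blade 150 mm long from the pivot to the centre of its 22 mm ball end, 12 mm thick, 20 mm high (140 to 160 mm above the bench). Axes: y along the blade to the ball, x through the thickness towards the bar, z up.
- short_perch: Clamp block like the long lever's, carrying the SHORT lever (to be left alone). Either lever may be at the left or the right place on the bar; same frame layout.
- short_lever (a joint): Angle of the short lever, rad: 0 = at rest; same make and motion as the long lever, but its blade is only 80 mm long.
- tile: Bystander: square blue ceramic tile, 100 x 100 x 9, lying loose under or near the bar (mm). Origin at the centre of its underside.
- wrench: Bystander: steel open-end wrench, 140 long, lying loose near the bar (mm). Origin on its underside, about mid-length.
- tub: Bystander: jar of tile spacers, 64 diameter, 65 high, loose, behind the bar (mm). Origin at the centre of its underside.
- tape: Bystander: tape measure, 62 x 34 x 62, loose, behind the bar (mm). Origin at the centre of its underside.
- trowel: Bystander: flat steel trowel with wooden handle above the blade, 160 x 85 blade, 60 high, loose, on the robot's right (mm). Origin on its underside, about mid-length.
- screwdriver: Bystander: screwdriver, 190 long, loose, on the robot's left (mm). Origin on its underside, about mid-length.
- clamp_pad: Bystander: rubber clamp pad with a steel stud, 50 x 35 x 30, loose, beside the bar's right post (mm). Origin at the centre of its underside.

How it is judged:
On the way, in this order (a step that is already met when the one before it is completed fails the run):
1. the long lever is pressed in to its stop with the fingers (value of joint long_lever above 0.262 rad and contact force between the fingers and long_perch above 2 N), for 0.3 s.
2. the long lever has come all the way back out (value of joint long_lever below 0.025 rad), for 0.2 s.
At the end, for the whole second after the job is handed in: After one full press and a full return, the fingers hold the long lever on its stop (joint above 0.262 rad, finger force 2 to 35 N), the short lever is at rest (below 0.05 rad) and every bystander is within 15 mm of where it began (all of step 1 and contact force between the fingers and long_perch below 35 N and value of joint short_lever below 0.05 rad and distance of each of tile, wrench, tub, tape, trowel, screwdriver, clamp_pad from where it was at the start of the episode below 0.015 m); the arm keeps its last pose, push and grip.
It fails at once if the short lever is pressed (above 0.08 rad) (value of joint short_lever above 0.08 rad).
It fails at once if the bar or its posts are touched with more than 2 N (contact force between any of the fingers, the arm and handle above 2 N).
It fails at once if the long lever is pressed roughly (more than 40 N) (contact force between the fingers and long_perch above 40 N).
It fails at once if the long lever is gripped: the grasp point between the fingers lies within 5 mm of the middle of the blade's thickness while they touch it (contact force between the fingers and long_perch above 1 N and x of the grasp point in the frame of long_blade between -0.005 and 0.005 m).
It fails at once if a bystander is lifted or shifted by more than 30 mm (distance of any of tile, wrench, tub, tape, trowel, screwdriver, clamp_pad from where it was at the start of the episode above 0.03 m).
It also fails if it takes over 43 s, if anything falls off the work surface, if the arm or the gripper's body presses on something with over 40 N, if the wrist force passes 120 N, or if a joint passes its speed limit or range.

## Working session

There is one attempt and no reset: what is moved stays moved. The work goes in short steps, Python scripts to look and compute and a tool call to move; the robot and the scene stay as the last step left them, time stands still between calls to the robot, and variables do not carry over. Pictures are saved under pics/ and viewed, and the job is handed in when it is done.

Besides the shell and the picture viewer there is one more tool, called after "Call:" as name([rows], argument=value, ...), one row to a line, values as JSON. drive_tool: Moves the arm, as the interface text tells. Its arguments: {"type":"object","properties":{"increments":{"type":"array"},"squeeze":{"type":"number"}},"required":["increments"]}

```bash
mkdir -p pics; python3 - <<'E'
from station import ctrl
import cv2
print(ctrl.get_obs())
for n in("scene","top","wrist"):
    c=ctrl.calibration(n);print(n,c)
    cv2.imwrite(f"pics/{n}0.png",ctrl.camera(n)[:,:,::-1])
E
```

```text
{'time_s': 0.0, 'qpos': array([-1.34362438e+00,  3.00463661e-01,  1.52159839e+00, -1.83185099e-05,
        1.32071778e+00, -6.65923185e-02]), 'joint_vel': array([-1.11164045e-03, -2.26842567e-03,  1.33996917e-03, -2.63910587e-06,
       -9.16959618e-05,  1.01982475e-03]), 'tau': array([-4.04306365e-04, -5.31810558e+01, -3.52739882e+01,  7.07698544e-02,
        2.44465366e-02, -2.07552062e-04]), 'ee_pos': array([ 0.15919579, -0.52619003,  0.22188309]), 'eef_rot': array([-3.14153136e+00,  1.18571918e-03, -1.27702749e+00]), 'force': array([ 0.74158215,  0.1914905 , -0.47553551]), 'moment': array([-0.04853154, -0.02676693, -0.02331446]), 'grip_width': 0.0937726506192762}
scene {'fx': 463.8937631915613, 'fy': 463.8937631915613, 'cx': 317.5182731839771, 'cy': 200.9754382654912, 'rvec': array([ 2.03161048,  0.82534633, -0.42028556]), 'tvec': array([-0.44166095, -0.12590405,  1.61103905])}
top {'fx': 362.7774948181716, 'fy': 362.7774948181716, 'cx': 326.72185059479034, 'cy': 203.85649940633175, 'rvec': array([ 2.14710232, -2.10891206,  0.18249325]), 'tvec': array([-0.01327033,  0.61001793,  1.16212935])}
wrist {'fx': 314.6807587282476, 'fy': 314.6807587282476, 'cx': 318.1984193022126, 'cy': 198.06642263368016, 'rvec': array([-2.34635588,  1.74210304,  0.23384184]), 'tvec': array([-0.54895131, -0.02734881,  0.39253125])}
```

View pics/scene0.png

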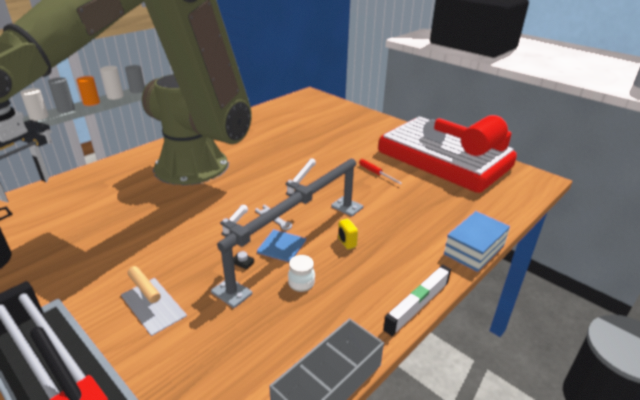

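View pics/top0.png

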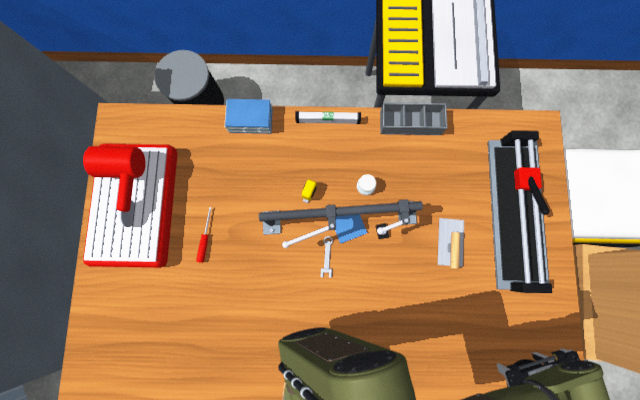

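View pics/wrist0.png

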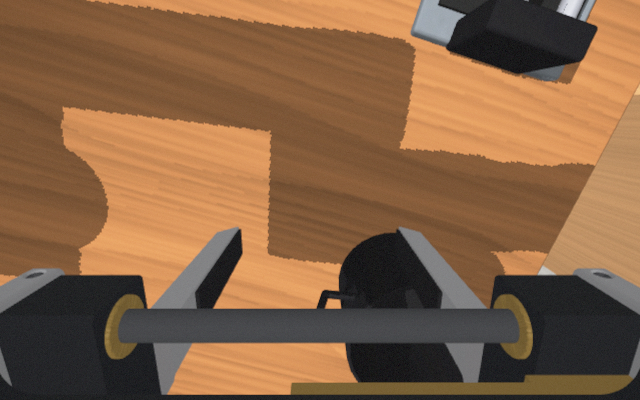

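The top view shows the bar from (262,216) to (422,206). The long lever runs from its perch at (332,215) to the ball at (285,244), and the short lever's perch is at (405,210). I'll crop and measure.

```bash
cat > h.py <<'E'
import numpy as np,cv2
from station import ctrl
def ray(n,px,z,c=None):
    c=c or ctrl.calibration(n)
    R=cv2.Rodrigues(c['rvec'])[0];o=-R.T@c['tvec']
    d=R.T@np.array([(px[0]-c['cx'])/c['fx'],(px[1]-c['cy'])/c['fy'],1.])
    return o+d*(z-o[2])/d[2]
def proj(n,P):
    c=ctrl.calibration(n)
    K=np.array([[c['fx'],0,c['cx']],[0,c['fy'],c['cy']],[0,0,1.]])
    return cv2.projectPoints(np.array(P,float).reshape(-1,3),c['rvec'],c['tvec'],K,None)[0][:,0]
E
python3 - <<'E'
from h import *
im=cv2.imread('pics/top0.png');cv2.imwrite('pics/topc.png',cv2.resize(im[170:290,250:450],None,fx=4,fy=4,interpolation=cv2.INTER_CUBIC))
im=cv2.imread('pics/scene0.png');cv2.imwrite('pics/scc.png',cv2.resize(im[140:310,205:405],None,fx=3.5,fy=3.5,interpolation=cv2.INTER_CUBIC))
E
```

```text
(no output)
```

View pics/topc.png

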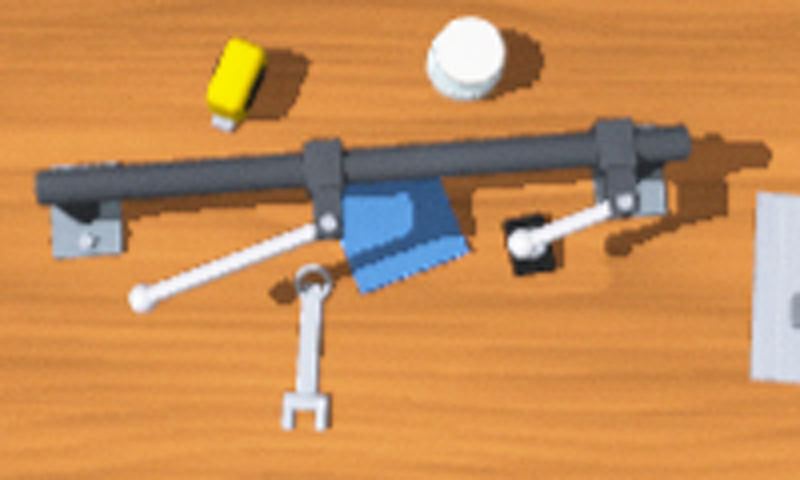

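View pics/scc.png

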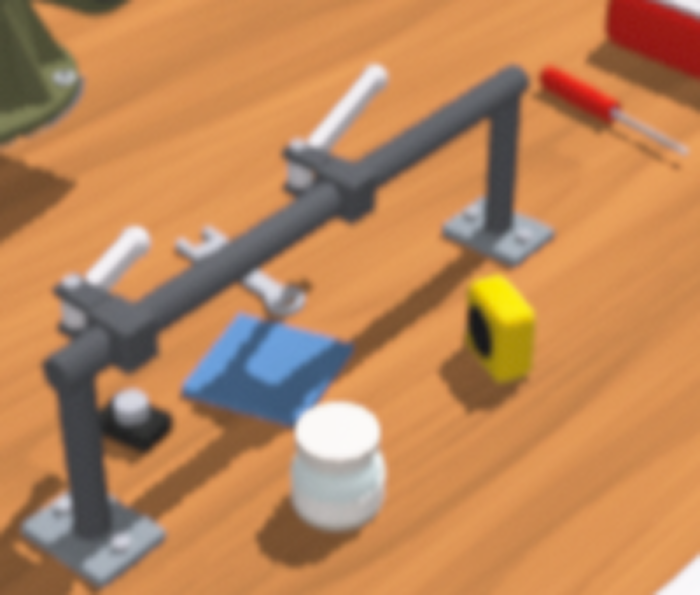

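```bash
python3 - <<'E'
from h import *
im=cv2.imread('pics/top0.png').astype(int)
f=lambda u,v:(250+(u+.5)/4-.5,170+(v+.5)/4-.5)
# bar: columns, centre row of dark grey
pts=[]
for u in list(range(270,322))+list(range(342,396)):
    col=im[195:225,u]; m=(col.max(1)<115)&(col.max(1)-col.min(1)<30)
    # weight run nearest expected line
    e=216-(u-262)*10.5/160-195
    idx=np.where(m)[0]; idx=idx[abs(idx-e)<7]
    if len(idx): pts.append(ray('top',(u,195+(idx.min()+idx.max())/2),.15))
P=np.array(pts)
A=P[:,:2]
l=cv2.fitLine(A.astype(np.float32),cv2.DIST_HUBER,0,.01,.01).ravel();print('line',l,len(P))
d=l[:2]*np.sign(l[1]); 
ends=[ray('top',f(38,187),.15),ray('top',f(689,142),.15)]
print('ends',ends,np.linalg.norm(ends[0]-ends[1]))
n=np.array([d[1],-d[0]]);print('d',d,'n',n,'yaw',np.arctan2(n[1],n[0]))
o=l[2:]
for nm,px,z in(('ball',(142,298),.15),('pivot',(328,223),.168),('perch',(322,175),.168),('sball',(523,242),.15),('spiv',(624,202),.168)):
    p=ray('top',f(*px),z)[:2];print(nm,p,'x',(p-o)@n,'y',(p-o)@d)
m=(ends[0]+ends[1])/2;print('mid y',(m[:2]-o)@d)
# scene check ball
print(proj('scene',[list(ray('top',f(142,298),.15))]), 'seen',205+376/3.5,140+75/3.5)
E
```

```text
line [ 0.09132323 -0.9958213   0.57390153 -0.07052574] 106
ends [array([0.55048771, 0.20348538, 0.15      ]), array([ 0.59432858, -0.2956731 ,  0.15      ])] 0.5010800416805016
d [-0.09132323  0.9958213 ] n [0.9958213  0.09132323] yaw 0.091450654
ball [0.46729618 0.12059661] x -0.08870597320541784 y 0.20005925388020782
pivot [ 0.52465539 -0.01885244] x -0.0443213869154493 y 0.05595469391698081
perch [ 0.56094693 -0.01375395] x -0.007715888271101393 y 0.05771761812959003
sball [ 0.51488866 -0.16745728] x -0.06761838145272352 y -0.09113724668276676
spiv [ 0.54448376 -0.24093337] x -0.04485702495395157 y -0.16700902146863683
mid y 0.024466172784893634
[[311.07319044 161.52303861]] seen 312.42857142857144 161.42857142857142
```

Call:
drive_tool([
  [[0, 0, 0], [-13, -33, 0], 0],
  [[0, 0, 0], [-13, -33, 0], 0],
  [[0, 0, 0], [-13, -33, 0], 0],
  [[0, 0, 0], [-13, -33, 0], 0],
  [[0, 0, 0], [-13, -33, 0], 0],
  [[0, 0, 0], [-13, -33, 0], 0],
  [[0, 0, 0], [-13, -33, 0], 0],
  [[0, 0, 0], [-13, -33, 0], 0],
  [[0, 0, 0], [-37, -15, 0], 0],
  [[0, 0, 0], [-37, -15, 0], 0],
  [[0, 0, 0], [-37, -15, 0], 0],
  [[0, 0, 0], [-37, -15, 0], 0],
  [[0, 0, 0], [-37, -15, 0], 0],
  [[0, 0, 0], [-37, -15, 0], 0],
  [[0, 0, 0], [-37, -15, 0], 0],
  [[0, 0, 0], [-37, -15, 0], 0],
  [[0, 0, 0], [-37, -15, 0], 0],
  [[0, 0, 0], [-37, -15, 0], 0],
  [[0, 0, 0], [-37, -15, 0], 0],
  [[0, 0, 0], [0, 0, 0], 0],
], squeeze=40)

```text
time_s: 2.65
ee_pos: [0.4217, 0.0886, 0.2222]
eef_rot: [3.141, 0.0, -1.274]
force: [0.0, -0.3, 0.7]
grip_width: 0.0005
```

Call:
drive_tool([
  [[0, 0, -9.8], [0, 0, 0], 0],
  [[0, 0, -9.8], [0, 0, 0], 0],
  [[0, 0, -9.8], [0, 0, 0], 0],
  [[0, 0, -9.8], [0, 0, 0], 0],
  [[0, 0, -9.8], [0, 0, 0], 0],
  [[0, 0, -9.8], [0, 0, 0], 0],
  [[0, 0, -9.8], [0, 0, 0], 0],
  [[0, 0, -9.8], [0, 0, 0], 0],
  [[0, 0, 0], [0, 0, 0], 0],
  [[0, 0, 0], [0, 0, 0], 0],
])

```text
time_s: 3.9
ee_pos: [0.4219, 0.0865, 0.2224]
eef_rot: [3.142, 0.0, 0.087]
force: [-0.3, 0.9, 1.0]
grip_width: 0.0006
```

Call:
drive_tool([
  [[0, 0, 0], [0, 0, 12], 0],
  [[0, 0, 0], [0, 0, 12], 0],
  [[0, 0, 0], [0, 0, 12], 0],
  [[0, 0, 0], [0, 0, 12], 0],
  [[0, 0, 0], [0, 0, 12], 0],
  [[0, 0, 0], [0, 0, 12], 0],
  [[0, 0, 0], [0, 0, 0], 0],
  [[0, 0, 0], [0, 0, 0], 0],
])

```text
time_s: 4.9
ee_pos: [0.4221, 0.0869, 0.1507]
eef_rot: [-3.142, -0.0, 0.091]
force: [-0.7, -1.0, -0.7]
grip_width: 0.0004
```

```bash
python3 - <<'E'
from h import *
print(ctrl.get_obs()['ee_pos'],ctrl.get_obs()['force'])
a=ctrl.camera('wrist')[:,:,::-1];cv2.imwrite('pics/w1.png',a)
b=ctrl.camera('scene')[:,:,::-1];cv2.imwrite('pics/s1.png',cv2.resize(b[100:310,165:405],None,fx=2.8,fy=2.8,interpolation=cv2.INTER_CUBIC))
o=np.array([.57390153,-.07052574]);n=np.array([.9958213,.09132323]);d=np.array([-.09132323,.9958213])
print(proj('wrist',[list(o-.045*n+.056*d)+[.15],list(o-.0893*n+.1993*d)+[.15],list(o-.0805*n+.1706*d)+[.15]]))
E
```

```text
[0.42210744 0.08694922 0.15072831] [-0.69825039 -1.02514667 -0.68245569]
[[457.96831525 412.53939094]
 [406.32905333 203.46451272]
 [418.27035861 252.33106632]]
```

View pics/w1.png

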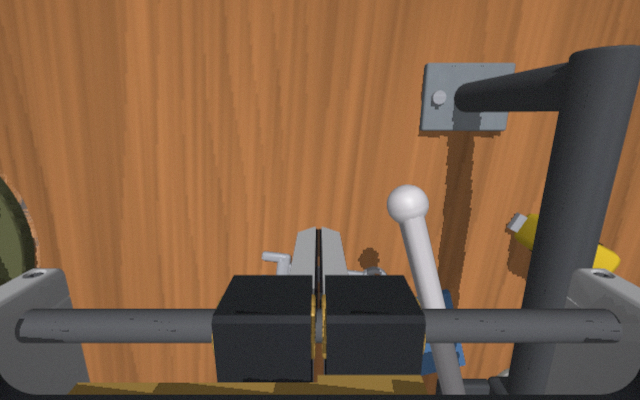

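View pics/s1.png

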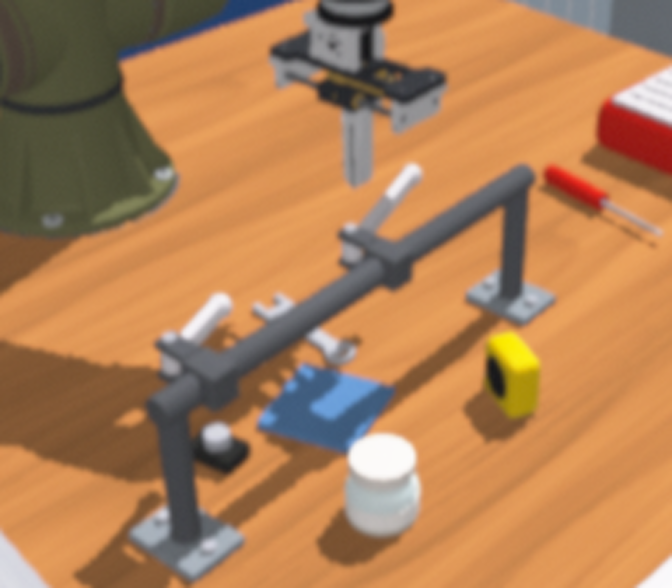

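The ball appears at (408,203) in the wrist image, within 2 px of the prediction. The closed fingers stand about 35 mm short of the lever, so I'll advance gently.

Call:
drive_tool([
  [[0, 0, 0], [6, 0, 0], 0],
  [[0, 0, 0], [6, 0, 0], 0],
  [[0, 0, 0], [6, 0, 0], 0],
  [[0, 0, 0], [6, 0, 0], 0],
  [[0, 0, 0], [4, 0, 0], 0],
  [[0, 0, 0], [4, 0, 0], 0],
  [[0, 0, 0], [4, 0, 0], 0],
  [[0, 0, 0], [4, 0, 0], 0],
  [[0, 0, 0], [4, 0, 0], 0],
  [[0, 0, 0], [4, 0, 0], 0],
  [[0, 0, 0], [4, 0, 0], 0],
  [[0, 0, 0], [0, 0, 0], 0],
  [[0, 0, 0], [0, 0, 0], 0],
])

```text
time_s: 6.62
ee_pos: [0.4732, 0.0918, 0.1501]
eef_rot: [-3.141, 0.002, 0.091]
force: [-6.6, 1.6, -0.6]
grip_width: 0.0007
```

Call:
drive_tool([
  [[0, 0, 0], [3, 0, 0], 0],
  [[0, 0, 0], [3, 0, 0], 0],
  [[0, 0, 0], [3, 0, 0], 0],
  [[0, 0, 0], [3, 0, 0], 0],
  [[0, 0, 0], [2, 0, 0], 0],
  [[0, 0, 0], [1, 0, 0], 0],
  [[0, 0, 0], [0, 0, 0], 0],
  [[0, 0, 0], [0, 0, 0], 0],
])

```text
time_s: 7.62
ee_pos: [0.4877, 0.0935, 0.15]
eef_rot: [-3.141, 0.003, 0.092]
force: [-8.8, 4.6, 1.1]
grip_width: 0.0001
```

Call:
drive_tool([
  [[0, 0, 0], [1, 0, 0], 0],
  [[0, 0, 0], [1, 0, 0], 0],
  [[0, 0, 0], [1, 0, 0], 0],
  [[0, 0, 0], [0, 0, 0], 0],
  [[0, 0, 0], [0, 0, 0], 0],
])

```text
time_s: 8.25
ee_pos: [0.4907, 0.0938, 0.15]
eef_rot: [-3.141, 0.003, 0.092]
force: [-9.0, 5.1, 1.1]
grip_width: 0.0001
```

Call:
drive_tool([
  [[0, 0, 0], [1, 0, 0], 0],
  [[0, 0, 0], [0, 0, 0], 0],
  [[0, 0, 0], [0, 0, 0], 0],
])

```text
time_s: 8.62
ee_pos: [0.4916, 0.094, 0.15]
eef_rot: [-3.141, 0.003, 0.092]
force: [-10.1, 5.4, 0.9]
grip_width: 0.0003
```

Call:
drive_tool([
  [[0, 0, 0], [1, 0, 0], 0],
  [[0, 0, 0], [0, 0, 0], 0],
  [[0, 0, 0], [0, 0, 0], 0],
])

```text
time_s: 9.0
ee_pos: [0.4926, 0.0941, 0.15]
eef_rot: [-3.14, 0.003, 0.092]
force: [-9.4, 5.8, 1.1]
grip_width: 0.0004
```

Call:
drive_tool([
  [[0, 0, 0], [1, 0, 0], 0],
  [[0, 0, 0], [0, 0, 0], 0],
  [[0, 0, 0], [0, 0, 0], 0],
])

```text
time_s: 9.38
ee_pos: [0.4932, 0.0942, 0.15]
eef_rot: [-3.14, 0.004, 0.092]
force: [-14.1, 6.3, 3.7]
grip_width: 0.0004
```

Call:
drive_tool([
  [[0, 0, 0], [0.5, 0, 0], 0],
  [[0, 0, 0], [0, 0, 0], 0],
  [[0, 0, 0], [0, 0, 0], 0],
  [[0, 0, 0], [0, 0, 0], 0],
  [[0, 0, 0], [0, 0, 0], 0],
])

```text
time_s: 10.0
ee_pos: [0.4933, 0.0942, 0.1499]
eef_rot: [-3.14, 0.005, 0.092]
force: [-17.7, 5.5, 5.6]
grip_width: 0.0004
```

```bash
python3 - <<'E'
from h import *
print(ctrl.get_obs()['ee_pos'],ctrl.get_obs()['force'])
a=ctrl.camera('wrist')[:,:,::-1];cv2.imwrite('pics/w2.png',a)
o=np.array([.57390153,-.07052574]);n=np.array([.9958213,.09132323]);d=np.array([-.09132323,.9958213])
for q in(.24,.26,.28,.30):
  t=.3-q;print(q,proj('wrist',[list(o+(-.045-.15*np.sin(t))*n+(.056+.15*np.cos(t))*d)+[.15]]))
print(ctrl.get_obs()['force'])
E
```

```text
[0.49329447 0.09422819 0.14994762] [-17.72904308   5.45599518   5.59085722]
0.24 [[339.72632122 193.80632752]]
0.26 [[345.35349699 193.54060527]]
0.28 [[350.9858997  193.38383087]]
0.3 [[356.61972268 193.33618845]]
[-17.4787549    5.30815401   5.59892368]
```

View pics/w2.png

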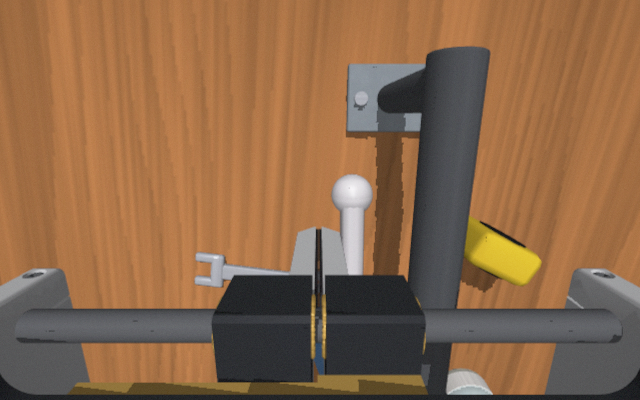

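The ball is now at (352,193), which matches q of about 0.28, and the force is climbing without motion. The lever is on its stop. Now I'll release it fully.

Call:
drive_tool([
  [[0, 0, 0], [-2, 0, 0], 0],
  [[0, 0, 0], [-4, 0, 0], 0],
  [[0, 0, 0], [-5, 0, 0], 0],
  [[0, 0, 0], [-5, 0, 0], 0],
  [[0, 0, 0], [-5, 0, 0], 0],
  [[0, 0, 0], [-5, 0, 0], 0],
  [[0, 0, 0], [-5, 0, 0], 0],
  [[0, 0, 0], [-5, 0, 0], 0],
  [[0, 0, 0], [-5, 0, 0], 0],
  [[0, 0, 0], [-5, 0, 0], 0],
  [[0, 0, 0], [0, 0, 0], 0],
  [[0, 0, 0], [0, 0, 0], 0],
  [[0, 0, 0], [0, 0, 0], 0],
  [[0, 0, 0], [0, 0, 0], 0],
])

```text
time_s: 11.8
ee_pos: [0.4494, 0.0894, 0.1504]
eef_rot: [-3.142, 0.0, 0.091]
force: [0.0, 0.7, -0.4]
grip_width: 0.0005
```

```bash
python3 - <<'E'
from h import *
print(ctrl.get_obs()['ee_pos'],ctrl.get_obs()['force'])
a=ctrl.camera('wrist')[:,:,::-1];cv2.imwrite('pics/w3.png',a)
o=np.array([.57390153,-.07052574]);n=np.array([.9958213,.09132323]);d=np.array([-.09132323,.9958213])
for q in(0,.02,.04):
  t=.3-q;print(q,proj('wrist',[list(o+(-.045-.15*np.sin(t))*n+(.056+.15*np.cos(t))*d)+[.15]]))
E
```

```text
[0.44936076 0.0894347  0.15041905] [ 0.03359206  0.6770021  -0.42793916]
0 [[355.87635152 203.7231937 ]]
0.02 [[361.26043205 202.18968581]]
0.04 [[366.68541631 200.75536489]]
```

View pics/w3.png

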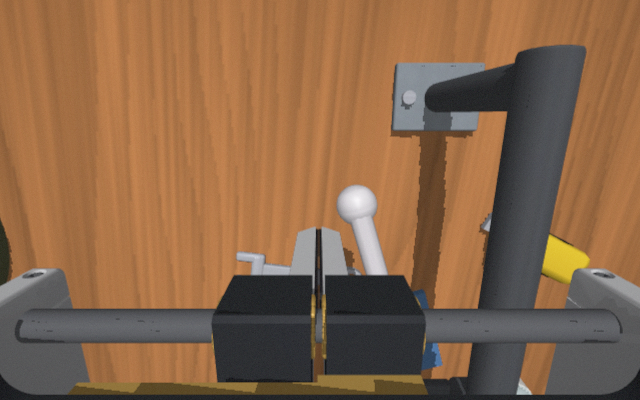

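The ball is back at (357,203), the rest position, with no contact force. Now the second press, over the same distance.

Call:
drive_tool([
  [[0, 0, 0], [4, 0, 0], 0],
  [[0, 0, 0], [4, 0, 0], 0],
  [[0, 0, 0], [4, 0, 0], 0],
  [[0, 0, 0], [4, 0, 0], 0],
  [[0, 0, 0], [4, 0, 0], 0],
  [[0, 0, 0], [4, 0, 0], 0],
  [[0, 0, 0], [4, 0, 0], 0],
  [[0, 0, 0], [4, 0, 0], 0],
  [[0, 0, 0], [4, 0, 0], 0],
  [[0, 0, 0], [3, 0, 0], 0],
  [[0, 0, 0], [2, 0, 0], 0],
  [[0, 0, 0], [1, 0, 0], 0],
  [[0, 0, 0], [1, 0, 0], 0],
  [[0, 0, 0], [1, 0, 0], 0],
  [[0, 0, 0], [1, 0, 0], 0],
  [[0, 0, 0], [0.5, 0, 0], 0],
  [[0, 0, 0], [0, 0, 0], 0],
  [[0, 0, 0], [0, 0, 0], 0],
  [[0, 0, 0], [0, 0, 0], 0],
  [[0, 0, 0], [0, 0, 0], 0],
])

```text
time_s: 14.35
ee_pos: [0.4932, 0.0942, 0.1499]
eef_rot: [-3.14, 0.004, 0.092]
force: [-14.0, 5.6, 2.9]
grip_width: 0.0002
```

```bash
python3 - <<'E'
from h import *
a=ctrl.camera('wrist')[:,:,::-1];cv2.imwrite('pics/w4.png',a)
b=ctrl.camera('top')[:,:,::-1];cv2.imwrite('pics/t4.png',b[150:300,190:480].repeat(2,0).repeat(2,1))
print(ctrl.get_obs()['ee_pos'],ctrl.get_obs()['force'])
E
```

```text
[0.49324916 0.09421754 0.14991766] [-14.33300481   4.69487984   3.49711493]
```

View pics/w4.png

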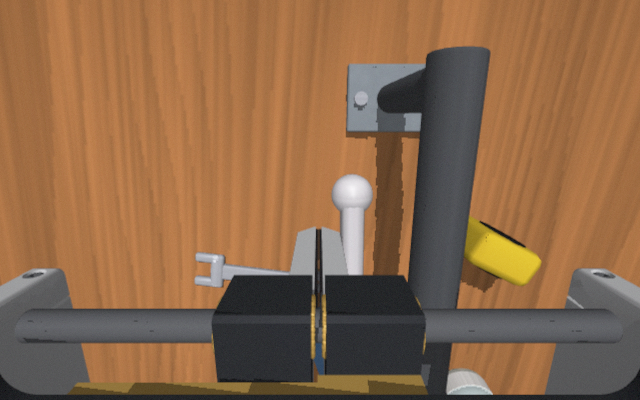

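View pics/t4.png

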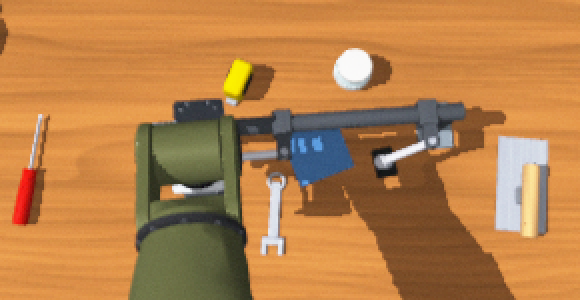

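The ball is at (352,193), the same as on the first press, with about 15 N on it. The top view shows the short lever and loose items where they were, so I'm handing in.

```bash
python3 -c "
from station import ctrl
print(ctrl.hand_in());o=ctrl.get_obs();print(o['time_s'],o['ee_pos'],o['force'])"
```

```text
the job is handed in; nothing more can be done
None
the job is handed in; nothing more can be done
```

I pressed the long lever to its stop with the backs of the closed fingers, let it come all the way out, then pressed it in again. I handed the job in at about 14.5 s, still holding it there.

- **First press:** the force rose to about 18 N with almost no further movement. The ball end sat at pixel (352,193) in the wrist image, which matches q of about 0.28 rad.
- **Release:** the ball was back at its rest position and the tool force was near zero.
- **Second press:** the ball was at the same pixel and the tool position matched the first press within 0.1 mm. The force held at about 15 N.
- **Surroundings:** in the last top view the short lever and the loose items looked unmoved; I checked this by eye and did not measure it. I saw no sign of touching the bar.

No check failed or disagreed. The hand-in gave no verdict, and no reading was available after it.

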